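# Clear the sliding shelf and hold its lock plunger out

### The job

Bits have fallen onto the small sliding shelf on the desk: put the plaster lump and the wooden offcut into the waste bin. Then take the red grip at the front of the shelf, pull the spring-loaded lock plunger fully back to its stop and finish while still holding it there, so that a colleague can slide the shelf. Leave the plunger locked until the shelf is clear, and do not shift the mug, calculator, memo box or stapler.

Things in the scene. Friction and masses are not known exactly. Their poses are not given: they have to be found in the camera images.
- shelf: Fixed sliding shelf: white rimless tray 130 (x) by 180 (y) mm, flat top 36 mm above the desk. Origin: on the desk under the tray's centre; own x points from its front to its back. In front, along own x: metal ear with the seat hole (-73 to -65 mm), blue guide bracket (-105 to -95 mm), red grip. Ear and bracket are up to 50 mm wide, 62 mm high. Left or right of the robot, turned up to 0.3 rad.
- pull_grip (a point): Red plunger grip, a block 26 (own x) by 20 (own y) by 32 mm high. Origin: its centre, 52 mm above the desk; when locked at own x -130 mm of the shelf, 12 mm clear of the blue bracket. Axes parallel to the shelf's. Sides and top are free: pinch it from above across own y. It slides level along own -x (away from the tray, roughly to the robot) and cannot turn.
- plunger (a joint): How far the plunger is drawn out, m: 0 = locked, pin in the ear's hole; its pin leaves the hole at about 0.011; 0.025 = fully back against its stop. A spring returns it: about 6 N at 0, rising to 12 N at 0.025.
- plaster_center (a point): Centre of the plaster lump, pale, 48 (own x) by 36 (own y) by 30 mm high, 50 to 100 g, lying flat on the tray; the point is 15 mm above its underside.
- offcut_center (a point): Centre of the dark wooden trim offcut, 64 (own x) by 28 (own y) by 26 mm high, 25 to 50 g, lying flat on the tray; the point is 13 mm above its underside.
- bin: Fixed open-topped grey waste bin with black rim, 150 by 150 mm outside (158 at the rim), 110 mm high, walls 5 mm. Origin: centre of its underside, on the desk. It stands on the other side of the midline from the shelf.
- mug: Blue mug, 76 mm across, 90 mm high, handle to own +y. Bystander. Origin: centre of its underside.
- calculator: Black desk calculator, 130 by 85 by 20 mm, lying flat. Bystander. Origin: centre of its underside.
- memo_box: Clear box of yellow memo slips, 90 by 90 by 54 mm. Bystander. Origin: centre of its underside.
- stapler: Stapler with black base and blue arm, 140 (own x) by 34 by 50 mm high, between shelf and bin. Bystander. Origin: centre of its underside.

How it is judged:
By the outcome, as a careful person would: the job done as asked, in the order asked, and still so for the second after the job is handed in, while the arm keeps its last pose, push and grip.
It also fails if it takes over 67 s, if anything falls off the work surface, if the arm or the gripper's body presses on something with over 40 N, if the wrist force passes 120 N, or if a joint passes its speed limit or range.

### The arm

A 6-joint arm with a two-finger parallel gripper is mounted at the origin on the work surface. World frame = base frame: x ahead of the robot, y to its left, z up, the work surface at z = 0. Lengths are in m, angles in rad, forces in N, time in s.
With the tool pointing down it reaches from about 0.35 to 0.775 m from the base axis. Payload 7.3 kg.
Tool frame: the origin (TCP) lies between the finger pads; the fingertips stand ctrl.tip_reach ahead of it and the grasp point (between the pads) lies 5 mm behind it (ctrl.tip_reach is the distance from the TCP to the fingertips, in m); z points along the fingers, y is the line along which they close (so a half turn about z gives the same grasp; the last joint's range is limited). The gripper opens to 92 mm and grips with 3 to 60 N. Pads are 19 mm wide; open, the fingers measure 130 mm over their backs; the gripper's body (75 mm by 190 mm) begins 47 mm behind the grasp point.
Start: joints at [-1.301, 0.342, 1.524, -0, 1.275, -0.146], TCP at [0.212, -0.48, 0.241] pointing down, gripper open.
Joint ranges: [-2.53, 2.53], [-0.77, 2.02], [0.04, 2.7], [-1, 4.14], [0.28, 2.66], [-3.11, 3.11]. Speed limits (rad/s): [2.57, 2.57, 3.14, 3.14, 3.14, 3.14].

### API

Orientations are given as [roll, pitch, yaw] about the fixed x, y, z axes, in that order (R = Rz(yaw) Ry(pitch) Rx(roll)).
In Python, from station import sense, optics, workorder, ctrl gives the robot as it stands.
- The arm moves only by the tool play_rows, never from a script. Its argument "rows" is a list of rows, each a list of 7 numbers: the turn, a rotation vector about the tool's x, y, z normalised to -1 to 1, where 1 is 120 degrees, then the shift along the tool's x, y, z normalised to -1 to 1, where 1 is 0.6 m, then the closure, from -1 (fully open) to 1 (shut). In form: [[wx, wy, wz, dx, dy, dz, hand], ...]. A call has 1 to 20 rows; each row is the pose to reach, as a shift and turn from the pose commanded when the call began, along the tool's axes at that moment; what a row does not reach only later rows make up. A row lasts 1/10 s, in which the tool goes at most 50 mm and 8.59 degrees, less where a joint would pass 70% of its speed; a pose out of reach is approached as far as the arm can. A call with a number of a shift or a turn outside -1 to 1 is refused whole. A call with a gripper value outside its range is refused whole. The fingers move at their own pace and stop on an object; "force" is the grip in N (left out, the last holds). Time passes only in rows, so rows that repeat a pose let the fingers close. It gives the time, the measured TCP pose, the force, the opening and the grip force at its end, in the units of the state.
- sense(): the state, without advancing time (a new reading comes with each control period).
- optics.capture(name): name is "scene" or "top" or "wrist"; returns (picture, depth): 384x512x3 uint8, blue, green, red; 384x512 float32, m along the optical axis (not along the pixel's ray), 0 where there is no reading.
- optics.camera_info(name): a dict with "fx", "fy", "cx", "cy" (pixels), "rvec" (rotation vector, rad) and "tvec" (3), from world to camera coordinates, as OpenCV has them. Camera axes: x right, y down, z forward; pixel columns grow to the right and rows downward; lengths in m; the calibration is good to about 2 mm. The wrist camera is an equidistant fisheye: a pixel r from the principal point sees the ray r / f radians off the axis. A picture is of the moment at which its call begins: read the wrist's pose just before it. camera_info takes no time and is no camera call; for the wrist camera it gives the pose at the moment of the call.
- workorder.job_done(): hands the job in; it is judged then, once.
The state is a dict: "time_s": time; "joints": joint angles; "dq": joint speeds; "effort": joint torques, N m; "position": TCP position; "tool_rot": TCP orientation; "wrist_force": force on the tool from outside, world axes, zero at the start; "ft_torque": the same for the moment, N m; "opening": opening from 0.0 (shut) to 1.0 (fully open); "grasp_force": force on a finger pad.
Only numpy, scipy, OpenCV 4.12 (cv2) and the standard library are available. Lean on these libraries where they do the work, as an engineer would, in place of code of your own. Each camera call takes 0.05 s, during which the arm holds its last target. There are 200 camera calls.

## Working session

There is one attempt and no reset: what is moved stays moved. The work goes in short steps, Python scripts to look and compute and a tool call to move; the robot and the scene stay as the last step left them, time stands still between calls to the robot, and variables do not carry over. Pictures are saved under pics/ and viewed, at most 10 in all, crops included, and the job is handed in when it is done.

Besides the shell and the picture viewer there is one more tool, called after ">>>" by a JSON object that holds its "method" and its "body". play_rows: Moves the arm, as the interface text tells. Scaled input: -1 to 1 covers 0.6 m each way for a shift and 120 degrees each way for a turn. Its arguments: {"type":"object","properties":{"rows":{"type":"array"},"force":{"type":"number"}},"required":["rows"]}

```bash
mkdir -p pics; ls; python3 - <<'E'
from station import sense, optics, workorder, ctrl
import cv2
print(sense()); print(ctrl.tip_reach)
for n in("top","scene"):
    p,d=optics.capture(n); cv2.imwrite(f"pics/{n}0.png",p)
    import numpy as np; np.save(f"{n}0.npy",d); print(optics.camera_info(n))
E
```

```text
pics
{'time_s': 0.0, 'joints': array([-1.30100998e+00,  3.42730310e-01,  1.52500830e+00,  1.48821812e-06,
        1.27538721e+00, -1.46009552e-01]), 'dq': array([ 0.00081838,  0.00042552, -0.00039583, -0.00140615, -0.00075573,
        0.00073828]), 'effort': array([ 1.29920056e-03, -4.31239700e+01, -2.44216776e+01,  7.20106484e-02,
        5.58114436e-02, -1.31372199e-04]), 'position': array([ 0.21197122, -0.47989151,  0.24004405]), 'tool_rot': array([-3.14007601e+00, -2.24470291e-04,  4.15795294e-01]), 'wrist_force': array([ 0.4852217 , -0.04033027, -0.17722423]), 'ft_torque': array([ 0.01363878, -0.01853274,  0.02819907]), 'grasp_force': 0.0, 'opening': 0.9909011291403731}
0.014
{'fx': 489.06379094597037, 'fy': 489.06379094597037, 'cx': 252.10363639085972, 'cy': 192.19961217057008, 'rvec': array([ 2.18387216, -2.19229702,  0.08897096]), 'tvec': array([-0.01462406,  0.61979178,  1.09288876])}
{'fx': 350.4346842756892, 'fy': 350.4346842756892, 'cx': 257.6038302161645, 'cy': 191.50569930870128, 'rvec': array([ 1.56762226,  2.02475067, -0.82994084]), 'tvec': array([ 0.16329814, -0.39167167,  1.24852428])}
```

View pics/top0.png

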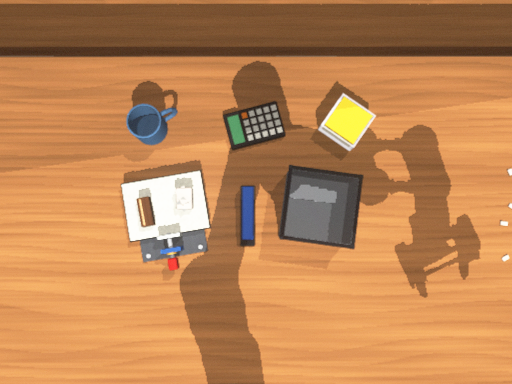

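The top view shows the shelf on the left (+y), with the offcut near (146,211), the plaster near (183,196) and the red grip near (173,264). The bin is near (321,207) and the stapler near (248,215). I'll enlarge the shelf next.

```bash
cat > h.py <<'E'
import numpy as np, cv2
from station import sense, optics
from scipy.spatial.transform import Rotation as R
def px2w(ci,u,v,z):
    "pixel -> world on plane z (pinhole)"
    Rm=cv2.Rodrigues(ci['rvec'])[0]; c=-Rm.T@ci['tvec']
    r=Rm.T@np.array([(u-ci['cx'])/ci['fx'],(v-ci['cy'])/ci['fy'],1])
    return c+r*(z-c[2])/r[2]
def move(p,yaw,down=True):
    "target TCP & yaw (tool down) -> normalised row from the current pose"
    s=sense(); A=R.from_euler('xyz',s['tool_rot']); B=R.from_euler('xyz',[np.pi,0,yaw])
    w=(A.inv()*B).as_rotvec(); d=A.inv().apply(np.array(p)-s['position'])
    return np.round(np.r_[w/np.radians(120),d/0.6],4)
E
python3 - <<'E'
from h import *
p=cv2.imread('pics/top0.png')[155:280,110:220]
cv2.imwrite('pics/crop1.png',cv2.resize(p,None,fx=4.8,fy=4.8,interpolation=cv2.INTER_CUBIC))
ci=optics.camera_info('top'); d=np.load('top0.npy')
for n,u,v,z in [('off',146,211,.062),('pla',183,196,.066),('grip',173,264,.068),('trayUL',123,182,.036),('UR',204,171,.036),('LR',210,233,.036),('LL',130,241,.036),('binUL',289,167,.11),('binUR',362,171,.11),('binLR',355,247,.11),('binLL',280,240,.11)]:
    print(n,px2w(ci,u,v,z).round(3),d[v,u])
E
```

```text
off [0.576 0.216 0.062] 1.0687683
pla [0.609 0.135 0.066] 1.067904
grip [0.461 0.155 0.068] 1.0561984
trayUL [0.643 0.274 0.036] 1.1350892
UR [0.667 0.092 0.036] 1.1387445
LR [0.528 0.078 0.036] 1.1327014
LL [0.51  0.256 0.036] 1.0956813
binUL [ 0.666 -0.094  0.11 ] 1.0308552
binUR [ 0.657 -0.249  0.11 ] 1.146046
binLR [ 0.498 -0.231  0.11 ] 1.1292166
binLL [ 0.513 -0.074  0.11 ] 1.1325411
```

View pics/crop1.png

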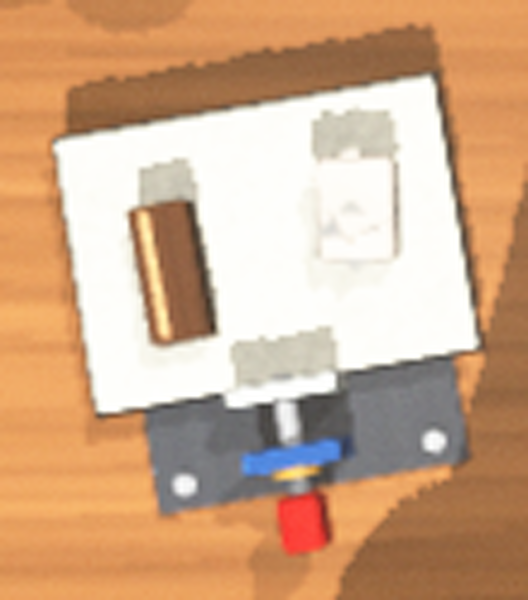

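The crop shows the offcut top with corners (131,208), (192,200), (215,332) and (157,344). The plaster corners are (318,160), (395,157), (398,260) and (320,256), and the grip top is centred near (302,520).

```bash
python3 - <<'E'
from h import *
ci=optics.camera_info('top')
def f(n,pts,z):
    w=np.array([px2w(ci,110+a/4.8-.4,155+b/4.8-.4,z)[:2] for a,b in pts]); print(n,w.mean(0).round(4),w.round(3).tolist())
    for i,j in((3,0),(2,1)): 
        e=w[j]-w[i];print('  ang',np.arctan2(e[1],e[0]).round(3),np.linalg.norm(e).round(3))
    print('  w',np.linalg.norm(w[1]-w[0]).round(3))
    return w.mean(0)
o=f('off',[(131,208),(192,200),(215,332),(157,344)],.06)
p=f('pla',[(318,160),(395,157),(398,260),(320,256)],.066)
t=f('tray',[(53,141),(435,73),(482,347),(98,413)],.036)
f('grip',[(278,498),(322,492),(328,545),(283,554)],.068)
for q in([.57,.21,.2],[.61,.135,.2]): print(move([*q[:2],.2],.17))
E
```

```text
off [0.5764 0.2168] [[0.605, 0.237], [0.609, 0.209], [0.548, 0.198], [0.543, 0.224]]
  ang 0.201 0.063
  ang 0.183 0.061
  w 0.028
pla [0.6044 0.1321] [[0.627, 0.15], [0.628, 0.115], [0.581, 0.114], [0.583, 0.149]]
  ang 0.028 0.044
  ang 0.034 0.047
  w 0.035
tray [0.5902 0.1783] [[0.638, 0.279], [0.67, 0.1], [0.541, 0.078], [0.511, 0.256]]
  ang 0.178 0.129
  ang 0.172 0.131
  w 0.182
grip [0.4627 0.1558] [[0.474, 0.167], [0.476, 0.147], [0.452, 0.144], [0.449, 0.165]]
  ang 0.098 0.025
  ang 0.12 0.024
  w 0.02
[-6.0000e-04 -0.0000e+00  1.1740e-01  1.0103e+00 -8.1080e-01  6.8200e-02]
[-6.0000e-04 -0.0000e+00  1.1740e-01  1.0208e+00 -6.6950e-01  6.8000e-02]
```

>>> {"method": "play_rows", "body": {"rows": [[0,0,0.184,0.98,-0.66,0.05,-0.3],[0,0,0.184,0.98,-0.66,0.05,-0.3],[0,0,0.184,0.98,-0.66,0.05,-0.3],[0,0,0.184,0.98,-0.66,0.05,-0.3],[0,0,0.184,0.98,-0.66,0.05,-0.3],[0,0,0.184,0.98,-0.66,0.05,-0.3],[0,0,0.184,0.98,-0.66,0.05,-0.3],[0,0,0.184,0.98,-0.66,0.05,-0.3],[0,0,0.184,0.98,-0.66,0.05,-0.3],[0,0,0.184,0.98,-0.66,0.05,-0.3],[0,0,0.184,0.98,-0.66,0.05,-0.3],[0,0,0.184,0.98,-0.66,0.05,-0.3],[0,0,0.184,0.98,-0.66,0.05,-0.3],[0,0,0.184,0.98,-0.66,0.05,-0.3],[0,0,0.184,0.98,-0.66,0.05,-0.3],[0,0,0.184,0.98,-0.66,0.05,-0.3],[0,0,0.184,0.98,-0.66,0.05,-0.3],[0,0,0.184,0.98,-0.66,0.05,-0.3]], "force": 20}}

```text
time_s: 1.9
position: [0.5894, 0.118, 0.2108]
tool_rot: [3.141, 0.001, 0.029]
wrist_force: [-0.0, -1.0, -0.0]
opening: 0.654
grasp_force: 0.0
```

```bash
python3 - <<'E'
from h import *
s=sense();print(s['time_s'],s['position'],s['tool_rot'],s['opening'])
print(move([.6044,.132,.055],.03))
ci=optics.camera_info('wrist');print(ci)
p,d=optics.capture('wrist');cv2.imwrite('pics/w1.png',p)
# project expected points into wrist (equidistant)
Rm=cv2.Rodrigues(ci['rvec'])[0]
for n,q in dict(pla=[.6044,.1321,.066],off=[.5764,.2168,.062],grip=[.4627,.1558,.068]).items():
    c=Rm@np.array(q)+ci['tvec'];th=np.arctan2(np.hypot(*c[:2]),c[2]);r=c[:2]/np.hypot(*c[:2])*th*ci['fx'];print(n,(r+[ci['cx'],ci['cy']]).round(0))
E
```

```text
1.9 [0.58944038 0.1179735  0.21079441] [3.14109941e+00 5.64319992e-04 2.88457690e-02] 0.6542264102349098
[ 2.000e-04  3.000e-04 -6.000e-04  2.570e-02 -2.280e-02  2.596e-01]
{'fx': 297.3186396354542, 'fy': 297.3186396354542, 'cx': 249.79613957099014, 'cy': 192.1448797369835, 'rvec': array([-2.10454767,  2.04379155,  0.27901884]), 'tvec': array([0.09896093, 0.54580609, 0.52036352])}
pla [234. 170.]
off [155. 193.]
grip [212. 291.]
```

View pics/w1.png

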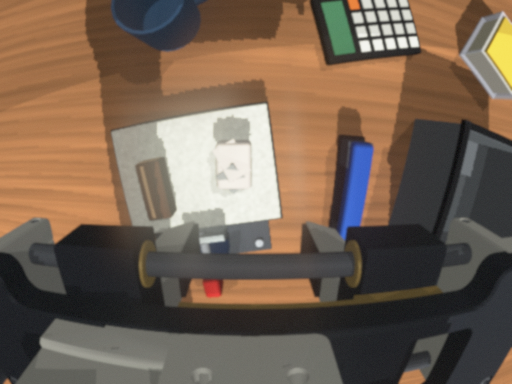

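The wrist view shows the plaster near (234,165), the offcut near (156,188) and the grip near (212,287). All are within about 5 px of where I projected them, and the offset is along the lump's long axis, so it's harmless. I'll descend.

>>> {"method": "play_rows", "body": {"rows": [[0,0,0,0.028,-0.023,0.15,-0.3],[0,0,0,0.028,-0.023,0.15,-0.3],[0,0,0,0.028,-0.023,0.2,-0.3],[0,0,0,0.028,-0.023,0.23,-0.3],[0,0,0,0.028,-0.023,0.258,-0.3],[0,0,0,0.028,-0.023,0.258,-0.3],[0,0,0,0.028,-0.023,0.258,0.5],[0,0,0,0.028,-0.023,0.258,0.5],[0,0,0,0.028,-0.023,0.258,0.5],[0,0,0,0.028,-0.023,0.258,0.5],[0,0,0,0.028,-0.023,0.258,0.5],[0,0,0,0.028,-0.023,0.258,0.5]]}}

```text
time_s: 3.15
position: [0.607, 0.1337, 0.0571]
tool_rot: [3.141, -0.002, 0.031]
wrist_force: [-1.4, -0.5, 5.8]
opening: 0.389
grasp_force: 20.0
```

>>> {"method": "play_rows", "body": {"rows": [[0,0,0,0,0,-0.05,0.5],[0,0,0,0,0,-0.12,0.5],[0,0,0,0,0,-0.2,0.5],[0,0,0,0,0,-0.26,0.5],[0,0,0,-0.01,0.08,-0.26,0.5],[0,0,0,-0.02,0.16,-0.26,0.5],[0,0,0,-0.03,0.24,-0.26,0.5],[0,0,0,-0.04,0.32,-0.26,0.5],[0,0,0,-0.04,0.4,-0.26,0.5],[0,0,0,-0.04,0.47,-0.26,0.5],[0,0,0,-0.04,0.49,-0.26,0.5],[0,0,0,-0.04,0.49,-0.2,0.5],[0,0,0,-0.04,0.49,-0.14,0.5],[0,0,0,-0.04,0.49,-0.11,0.5],[0,0,0,-0.04,0.49,-0.11,0.5],[0,0,0,-0.04,0.49,-0.11,0.5]]}}

```text
time_s: 4.75
position: [0.5917, -0.1604, 0.1224]
tool_rot: [3.142, -0.0, 0.031]
wrist_force: [-0.4, -0.6, -0.2]
opening: 0.391
grasp_force: 20.0
```

>>> {"method": "play_rows", "body": {"rows": [[0,0,0,0,0,0,-0.4],[0,0,0,0,0,0,-0.4],[0,0,0,0,0,0,-0.4],[0,0,0,0,0,0,-0.4],[0,0,0,0,0,-0.08,-0.4],[0,0,0,0,0,-0.15,-0.4],[0,0,0,0,0,-0.18,-0.4],[0,0,0,0,0,-0.18,-0.4]]}}

```text
time_s: 5.55
position: [0.5928, -0.1613, 0.2337]
tool_rot: [3.139, -0.007, 0.031]
wrist_force: [0.6, 0.4, -0.3]
opening: 0.698
grasp_force: 0.0
```

```bash
python3 - <<'E'
from h import *
s=sense();print(s['time_s'],s['position'],s['opening'])
print(move([.5764,.2168,.2],.19),move([.5764,.2168,.054],.19))
p,d=optics.capture('scene');cv2.imwrite('pics/s1.png',p)
E
```

```text
5.55 [ 0.59276109 -0.16133447  0.23374869] 0.698238231527126
[ 0.0017 -0.0031 -0.0762 -0.0084 -0.6309  0.0543] [ 0.0017 -0.0031 -0.0762 -0.01   -0.6317  0.2976]
```

View pics/s1.png

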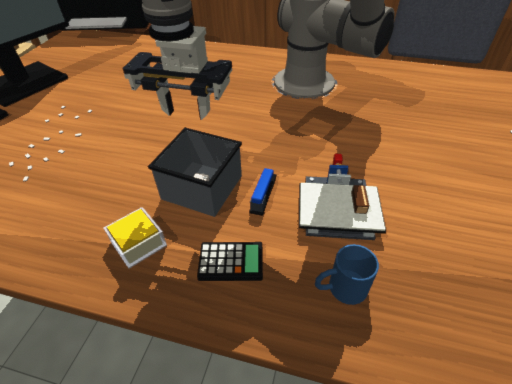

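The scene view shows the lump inside the bin near (203,176). Only the offcut is left on the tray, near (361,198). I'll go for the offcut.

>>> {"method": "play_rows", "body": {"rows": [[0,0,-0.076,-0.01,-0.631,0.05,-0.4],[0,0,-0.076,-0.01,-0.631,0.05,-0.4],[0,0,-0.076,-0.01,-0.631,0.05,-0.4],[0,0,-0.076,-0.01,-0.631,0.05,-0.4],[0,0,-0.076,-0.01,-0.631,0.05,-0.4],[0,0,-0.076,-0.01,-0.631,0.05,-0.4],[0,0,-0.076,-0.01,-0.631,0.05,-0.4],[0,0,-0.076,-0.01,-0.631,0.05,-0.4],[0,0,-0.076,-0.01,-0.631,0.05,-0.4],[0,0,-0.076,-0.01,-0.631,0.05,-0.4],[0,0,-0.076,-0.01,-0.631,0.12,-0.4],[0,0,-0.076,-0.01,-0.631,0.19,-0.4],[0,0,-0.076,-0.01,-0.631,0.24,-0.4],[0,0,-0.076,-0.01,-0.631,0.28,-0.4],[0,0,-0.076,-0.01,-0.631,0.297,-0.4],[0,0,-0.076,-0.01,-0.631,0.297,-0.4],[0,0,-0.076,-0.01,-0.631,0.297,-0.4]]}}

```text
time_s: 7.3
position: [0.5743, 0.2162, 0.0521]
tool_rot: [3.141, -0.0, 0.188]
wrist_force: [-0.2, -0.3, -0.0]
opening: 0.696
grasp_force: 0.0
```

>>> {"method": "play_rows", "body": {"rows": [[0,0,0,0,0,0,0.6],[0,0,0,0,0,0,0.6],[0,0,0,0,0,0,0.6],[0,0,0,0,0,0,0.6],[0,0,0,0,0,0,0.6],[0,0,0,0,0,0,0.6],[0,0,0,0,0,0,0.6]]}}

```text
time_s: 8.0
position: [0.5739, 0.2175, 0.0517]
tool_rot: [3.142, -0.0, 0.19]
wrist_force: [0.1, 0.0, -0.2]
opening: 0.3
grasp_force: 20.0
```

>>> {"method": "play_rows", "body": {"rows": [[0,0,0,0,0,-0.05,0.6],[0,0,0,0,0,-0.12,0.6],[0,0,0,0,0,-0.2,0.6],[0,0,0,0,0,-0.26,0.6],[0,0,0.02,-0.013,0.08,-0.27,0.6],[0,0,0.04,-0.026,0.16,-0.27,0.6],[0,0,0.06,-0.039,0.24,-0.27,0.6],[0,0,0.08,-0.052,0.32,-0.27,0.6],[0,0,0.1,-0.065,0.4,-0.27,0.6],[0,0,0.11,-0.078,0.48,-0.27,0.6],[0,0,0.11,-0.09,0.56,-0.27,0.6],[0,0,0.11,-0.1,0.62,-0.27,0.6],[0,0,0.11,-0.1,0.624,-0.27,0.6],[0,0,0.11,-0.1,0.624,-0.2,0.6],[0,0,0.11,-0.1,0.624,-0.14,0.6],[0,0,0.11,-0.1,0.624,-0.12,0.6],[0,0,0.11,-0.1,0.624,-0.12,0.6],[0,0,0.11,-0.1,0.624,-0.12,0.6]]}}

```text
time_s: 9.8
position: [0.5865, -0.1614, 0.1252]
tool_rot: [3.141, -0.002, -0.04]
wrist_force: [-0.4, -1.2, -0.4]
opening: 0.304
grasp_force: 20.0
```

>>> {"method": "play_rows", "body": {"rows": [[0,0,0,0,0,0,-0.4],[0,0,0,0,0,0,-0.4],[0,0,0,0,0,0,-0.4],[0,0,0,0,0,0,-0.4],[0,0,0,0,0,-0.08,-0.4],[0,0,0,0,0,-0.15,-0.4],[0,0,0,0,0,-0.18,-0.4],[0,0,0,0,0,-0.18,-0.4]]}}

```text
time_s: 10.6
position: [0.5869, -0.1622, 0.2355]
tool_rot: [3.139, -0.007, -0.041]
wrist_force: [-0.6, -0.0, -0.3]
opening: 0.699
grasp_force: 0.0
```

```bash
python3 - <<'E'
from h import *
s=sense();print(s['time_s'],s['position'],s['tool_rot'],s['opening'])
print(move([.462,.155,.2],.175),move([.462,.155,.055],.175))
p,d=optics.capture('scene');cv2.imwrite('pics/s2.png',cv2.resize(p[120:280,90:410],None,fx=2.4,fy=2.4))
E
```

```text
10.6 [ 0.58686928 -0.16215046  0.23547804] [ 3.13901543 -0.00680849 -0.04079723] 0.6986622318722784
[ 0.0016 -0.0031 -0.103  -0.2299 -0.5198  0.0562] [ 0.0016 -0.0031 -0.103  -0.2315 -0.5204  0.2979]
```

View pics/s2.png

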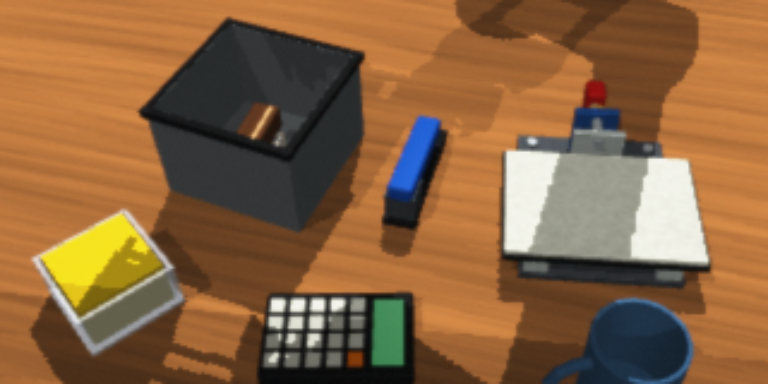

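The crop shows both bits in the bin near (265,125) and the tray clear. The stapler and the other bystanders haven't moved. Next is the red grip.

>>> {"method": "play_rows", "body": {"rows": [[0,0,-0.103,-0.231,-0.52,0.05,-0.4],[0,0,-0.103,-0.231,-0.52,0.05,-0.4],[0,0,-0.103,-0.231,-0.52,0.05,-0.4],[0,0,-0.103,-0.231,-0.52,0.05,-0.4],[0,0,-0.103,-0.231,-0.52,0.05,-0.4],[0,0,-0.103,-0.231,-0.52,0.05,-0.4],[0,0,-0.103,-0.231,-0.52,0.05,-0.4],[0,0,-0.103,-0.231,-0.52,0.05,-0.4],[0,0,-0.103,-0.231,-0.52,0.05,-0.4],[0,0,-0.103,-0.231,-0.52,0.05,-0.4],[0,0,-0.103,-0.231,-0.52,0.1,-0.4],[0,0,-0.103,-0.231,-0.52,0.1,-0.4]]}}

```text
time_s: 11.85
position: [0.4582, 0.1541, 0.1688]
tool_rot: [3.141, 0.007, 0.173]
wrist_force: [-0.3, 0.3, 0.1]
opening: 0.703
grasp_force: 0.0
```

```bash
python3 - <<'E'
from h import *
s=sense();print(s['time_s'],s['position'],s['tool_rot'])
print(move([.462,.155,.051],.175))
p,d=optics.capture('top');cv2.imwrite('pics/t2.png',p)
p,d=optics.capture('wrist');cv2.imwrite('pics/w2.png',p)
E
```

```text
11.85 [0.45823003 0.15413319 0.16882365] [3.14136789 0.00651533 0.172642  ]
[ 1.000e-04  3.100e-03 -1.100e-03  7.700e-03 -4.000e-04  1.963e-01]
```

View pics/w2.png

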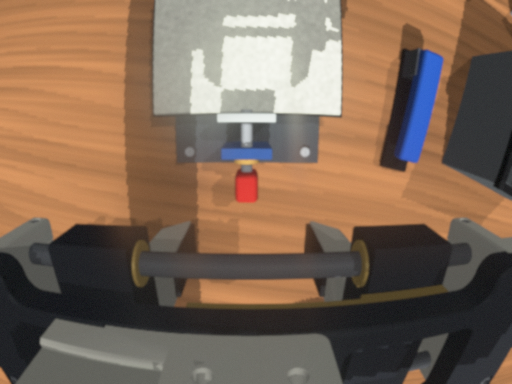

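The wrist view shows the red grip near (246,186), laterally centred between the fingers and aligned with the shelf. I'll descend and close.

>>> {"method": "play_rows", "body": {"rows": [[0,0,0,0.006,0,0.07,-0.4],[0,0,0,0.006,0,0.13,-0.4],[0,0,0,0.006,0,0.17,-0.4],[0,0,0,0.006,0,0.195,-0.4],[0,0,0,0.006,0,0.195,-0.4],[0,0,0,0.006,0,0.195,-0.4],[0,0,0,0.006,0,0.195,1],[0,0,0,0.006,0,0.195,1],[0,0,0,0.006,0,0.195,1],[0,0,0,0.006,0,0.195,1],[0,0,0,0.006,0,0.195,1],[0,0,0,0.006,0,0.195,1],[0,0,0,0.006,0,0.195,1],[0,0,0,0.006,0,0.195,1],[0,0,0,0.006,0,0.195,1]], "force": 45}}

```text
time_s: 13.45
position: [0.4629, 0.1581, 0.0548]
tool_rot: [-3.139, -0.0, 0.174]
wrist_force: [-1.5, 10.0, 1.0]
opening: 0.214
grasp_force: 45.0
```

>>> {"method": "play_rows", "body": {"rows": [[0,0,0,-0.008,-0.004,0,1],[0,0,0,-0.016,-0.005,0,1],[0,0,0,-0.024,-0.005,0,1],[0,0,0,-0.032,-0.005,0,1],[0,0,0,-0.036,-0.005,0,1],[0,0,0,-0.036,-0.005,0,1],[0,0,0,-0.036,-0.005,0,1]]}}

```text
time_s: 14.15
position: [0.4446, 0.1553, 0.0548]
tool_rot: [3.141, -0.006, 0.174]
wrist_force: [11.4, -2.8, -8.7]
opening: 0.219
grasp_force: 45.0
```

>>> {"method": "play_rows", "body": {"rows": [[0,0,0,-0.006,0,0,1],[0,0,0,-0.012,0,0,1],[0,0,0,-0.015,0,0,1],[0,0,0,-0.015,0,0,1],[0,0,0,-0.015,0,0,1],[0,0,0,-0.015,0,0,1]], "force": 55}}

```text
time_s: 14.75
position: [0.4381, 0.1542, 0.055]
tool_rot: [3.141, -0.011, 0.174]
wrist_force: [17.7, -1.5, -15.9]
opening: 0.214
grasp_force: 55.0
```

>>> {"method": "play_rows", "body": {"rows": [[0,0,0,-0.003,0,0,1],[0,0,0,-0.003,0,0,1],[0,0,0,-0.003,0,0,1],[0,0,0,-0.003,0,0,1],[0,0,0,-0.003,0,0,1]]}}

```text
time_s: 15.25
position: [0.438, 0.1541, 0.0551]
tool_rot: [3.141, -0.015, 0.174]
wrist_force: [23.6, 0.1, -20.9]
opening: 0.213
grasp_force: 55.0
```

```bash
python3 - <<'E'
from h import *
s=sense();print(s['time_s'],s['position'],s['wrist_force'])
p,d=optics.capture('wrist');a=cv2.imread('pics/w2.png')
t,_=optics.capture('top');t0=cv2.imread('pics/top0.png')
c=lambda i:cv2.resize(i[100:330,150:350],(400,460))
cv2.imwrite('pics/fin.png',np.hstack([c(p),cv2.resize(t[140:300,100:240],(400,460))]))
E
```

```text
15.25 [0.43801854 0.15412578 0.05507533] [ 23.60719153   0.08812244 -20.91989308]
```

View pics/fin.png

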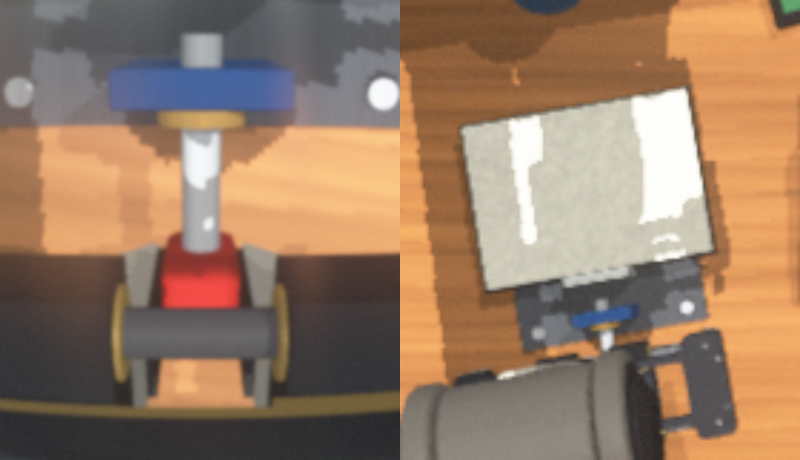

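The last 2 mm of pull raised the force without moving the grip, so the plunger is against its stop. The picture shows the red grip drawn well out, near (200,280), held between the pads, with the tray empty. I'll hand it in.

```bash
python3 -c "
from station import workorder;print(workorder.job_done())"
```

```text
the job is handed in; nothing more can be done
None
```

The plaster lump and wooden offcut are in the bin, and the arm is holding the plunger fully back at its 25 mm stop; I saw no shift in the mug, calculator, memo box or stapler, and handed the job in at about 15 s.

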